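# Tip a tray of spent vials into the discard tub

## Robot

A 6-joint arm with a two-finger parallel gripper is mounted at the origin on the work surface. World frame = base frame: x ahead of the robot, y to its left, z up, the work surface at z = 0. Lengths are in m, angles in rad, forces in N, time in s.
With the tool pointing down it reaches from about 0.35 to 0.775 m from the base axis. Payload 7.3 kg.
Tool frame: the origin (TCP) lies midway between the tips of the shut fingers; the grasp point (between the pads) lies 19 mm behind it (tcp_to_grasp is the distance from the TCP to the grasp point, in m); z points along the fingers, y is the line along which they close (so a half turn about z gives the same grasp; the last joint's range is limited). The gripper opens to 92 mm and grips with 3 to 60 N. Pads are 19 mm wide; open, the fingers measure 130 mm over their backs; the gripper's body (75 mm by 190 mm) begins 47 mm behind the grasp point.
Start: joints at [1.143, 0.342, 1.524, -0, 1.275, -0.146], TCP at [0.146, 0.504, 0.227] pointing down, gripper open.
Joint ranges: [-2.53, 2.53], [-0.77, 2.02], [0.04, 2.7], [-1, 4.14], [0.28, 2.66], [-3.11, 3.11]. Speed limits (rad/s): [2.57, 2.57, 3.14, 3.14, 3.14, 3.14].

## Interface

Orientations are given as [roll, pitch, yaw] about the fixed x, y, z axes, in that order (R = Rz(yaw) Ry(pitch) Rx(roll)).
In Python, from cell import observe, read_camera, calibration, hand_in, tcp_to_grasp gives the robot as it stands.
- The arm moves only by the tool send_rows, never from a script. Its argument "targets" is a list of rows, each a list of 5 numbers: the opening, from 0 (shut) to 1 (fully open), then the shift along the world's x, y, z in m, then the turn about the world's z in rad. A call has 1 to 5 rows; each row shifts and turns the commanded pose from where the row before left it; what a row does not reach is not made up. A row lasts 1/10 s, in which the tool goes at most 50 mm and 8.59 degrees, less where a joint would pass 70% of its speed; a pose out of reach is approached as far as the arm can. A call is refused whole if a number of a shift passes 0.05 or a number of a turn 0.15, either way. A call with a gripper value outside its range is refused whole. The fingers move at their own pace and stop on an object; "grip_force" is the grip in N (left out, the last holds). Time passes only in rows, so rows that do not move let the fingers close. It gives the time, the measured TCP pose, the force, the opening and the grip force at its end, in the units of the state.
- observe(): the state, without advancing time (a new reading comes with each control period).
- read_camera(name): name is "side" or "top" or "wrist"; returns (picture, depth): 384x512x3 uint8, red, green, blue; 384x512 float32, m along the optical axis (not along the pixel's ray), 0 where there is no reading.
- calibration(name): a dict with "intrinsics" (3x3 intrinsics, pixels), "k1" (the pictures are not rectified: a ray, as slopes to the right and down, at radius r is drawn at 1 + k1 r^2 times it, then the intrinsics apply), "world_to_cam" (4x4, takes a point from world to camera coordinates); the wrist camera has in their place "hand_eye" (4x4, takes a point from camera to tool coordinates, whose origin is the TCP and whose axes are the flange's). Camera axes: x right, y up, looking along -z (the intrinsics and any distortion apply to the point x, -y, -z); pixel columns grow to the right and rows downward; lengths in m; the calibration is good to about 2 mm. A picture is of the moment at which its call begins: read the wrist's pose just before it. calibration takes no time and is no camera call.
- hand_in(): hands the job in; it is judged then, once.
The state is a dict: "time": time; "qpos": joint angles; "qvel": joint speeds; "joint_efforts": joint torques, N m; "tool_pos": TCP position; "tool_rot": TCP orientation; "contact_force": force on the tool from outside, world axes, zero at the start; "torque": the same for the moment, N m; "opening": finger opening in m; "grip_force": force on a finger pad.
Only numpy, scipy, OpenCV 4.12 (cv2) and the standard library are available. Lean on these libraries where they do the work, as an engineer would, in place of code of your own. Each camera call takes 0.05 s, during which the arm holds its last target. There are 200 camera calls.

## Task

Take the steel tray of spent vials by its leaning handle, carry it level to the grey discard tub and lower its pouring lip gently onto the tub's near rim until you feel the rim take it, and rest there a moment; the tub's stand has been wound to a height nobody noted. Then, with the lip kept low over the tub, tip the tray until all six vials have dropped into the tub, bring it level again and put it back flat in the middle of its rubber mat. Spill nothing, do not lean hard on the tub, and leave the bottle, tip box and timer where they are.

Things in the scene. Friction and masses are not known exactly. Their poses are not given: they have to be found in the camera images.
- tray: Stainless tray with six vials, 120 wide (y), 0.2 to 0.4 kg, loose, on the mat. Origin: centre of the underside of its foot; +x is the pouring direction, z up. Sheet 3 mm. Flat floor x -55 to +40 mm, then a ramp rising 25 degrees to x = 83, then the flat pouring lip. Side walls 42 mm high all along, open at the front; rear wall at x = -57, 42 high. Handle behind the rear wall.
- grip (a point): Handle: white plastic flat bar 50 wide (y), 10 thick, 75 long, leaning back (to -x) 35 degrees from vertical; it rises along (-0.574, 0, 0.819) from (-60, 0, 30) mm in the tray's frame; broad faces along +-(0.819, 0, 0.574). Pinch its 10 mm with the tool leaning along the bar. This point: mid-thickness, 55 mm up the bar, at (-91.5, 0, 75). Axes as the tray's.
- lip (a point): Pouring lip: flat, 30 mm long (tray x 83 to 112), its underside 20 mm above the tray's underside, front end open. This point: middle of its front edge, on the underside, tray frame (112.4, 0, 20) mm. Axes as the tray's.
- mat: Light grey rubber mat, 150 x 150 x 3 mm, fixed on the bench; its top is 3 mm above its origin (centre of the underside). Its +x is about the tray's pouring direction. The tray belongs with its origin over the mat's centre (within 30 mm).
- stand: Height-adjustable stand (foot 120 x 130 mm, fixed) carrying the open grey tub: 180 x 180 mm outside, 55 high, walls 5, centred over the origin and square to its axes. Origin: centre of the foot on the bench; +x leads away from the side where the tray comes, z up. The rim stands 107 to 147 mm above the bench, different every time and not reported: find it by touch or sight.
- near (a point): Point on the bench straight below the middle of the tub's near rim (the -x wall, stand frame x = -87.5 mm); axes as the stand's. It does not tell the rim's height. The tub sits on soft foam and sinks about 1 mm for every 2 N pressed on it (10 mm at most); the stand does not give.
- vial1: Spent screw-cap vial, one of six alike: cylinder 20 mm diameter, 46 long, 15 g, lying in the tray. Origin at its centre, y along its axis. Slides and rolls out once the tray is tipped well beyond 50 degrees.
- vial2: Spent screw-cap vial, one of six alike: cylinder 20 mm diameter, 46 long, 15 g, lying in the tray. Origin at its centre, y along its axis. Slides and rolls out once the tray is tipped well beyond 50 degrees.
- vial3: Spent screw-cap vial, one of six alike: cylinder 20 mm diameter, 46 long, 15 g, lying in the tray. Origin at its centre, y along its axis. Slides and rolls out once the tray is tipped well beyond 50 degrees.
- vial4: Spent screw-cap vial, one of six alike: cylinder 20 mm diameter, 46 long, 15 g, lying in the tray. Origin at its centre, y along its axis. Slides and rolls out once the tray is tipped well beyond 50 degrees.
- vial5: Spent screw-cap vial, one of six alike: cylinder 20 mm diameter, 46 long, 15 g, lying in the tray. Origin at its centre, y along its axis. Slides and rolls out once the tray is tipped well beyond 50 degrees.
- vial6: Spent screw-cap vial, one of six alike: cylinder 20 mm diameter, 46 long, 15 g, lying in the tray. Origin at its centre, y along its axis. Slides and rolls out once the tray is tipped well beyond 50 degrees.
- bottle: Bystander: white reagent bottle, 60 mm diameter, 150 high. Origin: centre of its underside.
- tipbox: Bystander: light grey box of pipette tips, 85 x 120 x 68 mm. Origin: centre of its underside.
- timer: Bystander: small white bench timer, 60 x 80 x 23 mm. Origin: centre of its underside.
Things that resemble listed ones, but are neither listed nor needed, are in the scene too. What is shaped like the vial1 but purple is not meant. Several things look just like the mat: the one meant starts nearest to the robot's base.

How it is judged:
On the way, in this order (a step that is already met when the one before it is completed fails the run):
1. the tray is lifted clear of the mat, about level (height (world z) of tray above 0.04 m and angle between tray's own z axis and vertical below 0.35 rad), for 0.1 s.
2. the tray, about level (within 15 degrees), rests with its lip on the tub's near rim, for 0.2 s with more than 0.5 N (contact force between tray and stand above 0.5 N and angle between tray's own z axis and vertical below 0.26 rad and height (world z) of lip above 0.085 m and x of lip in the frame of stand between -0.088 and 0.06 m and y of lip in the frame of stand between -0.07 and 0.07 m), for 0.2 s.
3. the tray is tipped more than 35 degrees with its lip over the tub and low (less than 210 mm above the bench) (angle between tray's own z axis and vertical above 0.61 rad and height (world z) of lip below 0.21 m and x of lip in the frame of stand between -0.088 and 0.06 m and y of lip in the frame of stand between -0.07 and 0.07 m), for 0.2 s.
At the end, for the whole second after the job is handed in: All six vials lie at rest inside the tub; the tray stands flat (within 3 degrees) and at rest on its mat, its origin within 30 mm of the mat's centre horizontally (x of vial1 in the frame of stand between -0.087 and 0.087 m and y of vial1 in the frame of stand between -0.087 and 0.087 m and z of vial1 in the frame of stand between 0.05 and 0.15 m and linear speed of each of vial1, vial2, vial3, vial4, vial5, vial6 below 0.05 m/s and x of vial2 in the frame of stand between -0.087 and 0.087 m and y of vial2 in the frame of stand between -0.087 and 0.087 m and z of vial2 in the frame of stand between 0.05 and 0.15 m and x of vial3 in the frame of stand between -0.087 and 0.087 m and y of vial3 in the frame of stand between -0.087 and 0.087 m and z of vial3 in the frame of stand between 0.05 and 0.15 m and x of vial4 in the frame of stand between -0.087 and 0.087 m and y of vial4 in the frame of stand between -0.087 and 0.087 m and z of vial4 in the frame of stand between 0.05 and 0.15 m and x of vial5 in the frame of stand between -0.087 and 0.087 m and y of vial5 in the frame of stand between -0.087 and 0.087 m and z of vial5 in the frame of stand between 0.05 and 0.15 m and x of vial6 in the frame of stand between -0.087 and 0.087 m and y of vial6 in the frame of stand between -0.087 and 0.087 m and z of vial6 in the frame of stand between 0.05 and 0.15 m and horizontal distance between tray and mat below 0.03 m and angle between tray's own z axis and vertical below 0.06 rad and height (world z) of tray below 0.009 m and linear speed of tray below 0.03 m/s); the robot touches nothing.
It fails at once if the tray or the robot presses on the tub or its stand with more than 25 N (contact force between any of tray, the arm, the fingers and stand above 25 N).
It fails at once if the bottle, tip box or timer is shifted more than 20 mm or tipped (distance of any of bottle, tipbox, timer from where it was at the start of the episode above 0.02 m or angle between any of bottle, tipbox, timer's own z axis and vertical above 0.3 rad).
It also fails if it takes over 72 s, if anything falls off the work surface, if the arm or the gripper's body presses on something with over 40 N, if the wrist force passes 120 N, or if a joint passes its speed limit or range.

## Working session

There is one attempt and no reset: what is moved stays moved. The work goes in short steps, Python scripts to look and compute and a tool call to move; the robot and the scene stay as the last step left them, time stands still between calls to the robot, and variables do not carry over. Pictures are saved under pics/ and viewed, at most 10 in all, crops included, and the job is handed in when it is done.

Besides the shell and the picture viewer there is one more tool, called after "Call:" by a JSON object that holds its "op" and its "data". send_rows: Moves the arm, as the interface text tells. Its arguments: {"type":"object","properties":{"targets":{"type":"array","items":{"type":"array","items":{"type":"number"}}},"grip_force":{"type":"number"}},"required":["targets"]}

```bash
ls; mkdir -p pics
cat > h.py <<'E'
import numpy as np, cv2
from cell import *
def ray(cam,uv,st=None):
    c=calibration(cam);K=np.array(c["intrinsics"]);k1=c["k1"]
    d=np.array([(uv[0]-K[0,2])/K[0,0],(uv[1]-K[1,2])/K[1,1]]);s=d.copy()
    for _ in range(20): s=d/(1+k1*(s@s))
    v=np.array([s[0],-s[1],-1.])
    T=np.linalg.inv(np.array(c["world_to_cam"]))
    return T[:3,3],T[:3,:3]@v       # point at depth D: o+D*v
def on_z(cam,uv,z):
    o,v=ray(cam,uv); return o+v*(z-o[2])/v[2]
def cloud(cam,dep):
    c=calibration(cam);K=np.array(c["intrinsics"]);k1=c["k1"]
    u,w=np.meshgrid(np.arange(512),np.arange(384))
    d=np.stack([(u-K[0,2])/K[0,0],(w-K[1,2])/K[1,1]],-1);s=d.copy()
    for _ in range(20): s=d/(1+k1*(s**2).sum(-1,keepdims=True))
    p=np.stack([s[...,0],-s[...,1],-np.ones_like(u)],-1)*dep[...,None]
    T=np.linalg.inv(np.array(c["world_to_cam"]))
    P=p@T[:3,:3].T+T[:3,3]; P[dep<=0]=np.nan
    return P
def snap(cam,name):
    im,d=read_camera(cam); cv2.imwrite(f"pics/{name}.png",im[...,::-1]); np.savez(f"pics/{name}.npz",im=im,d=d); return im,d
E
python3 - <<'E'
from h import *
s=observe();print({k:np.round(v,3) for k,v in s.items()},tcp_to_grasp)
a,da=snap("top","top0");b,db=snap("side","side0")
for n in("top","side"):
    c=calibration(n);print(n,np.linalg.inv(c["world_to_cam"]).round(2).tolist(),c["k1"])
E
```

```text
pics
{'time': np.float64(0.0), 'qpos': array([ 1.143,  0.343,  1.525, -0.   ,  1.275, -0.146]), 'qvel': array([-0.001,  0.   ,  0.   , -0.003,  0.001,  0.   ]), 'joint_efforts': array([  0.   , -43.123, -24.423,   0.072,   0.056,  -0.   ]), 'tool_pos': array([0.146, 0.504, 0.226]), 'tool_rot': array([-3.14, -0.  ,  2.86]), 'contact_force': array([-0.233,  0.083,  0.38 ]), 'torque': array([ 0.032, -0.019, -0.038]), 'grip_force': np.float64(0.0), 'opening': np.float64(0.092)} 0.0188
top [[0.03, 1.0, -0.07, 0.54], [-1.0, 0.03, 0.0, -0.05], [0.01, 0.07, 1.0, 0.96], [0.0, 0.0, 0.0, 1.0]] -0.0342292011487422
side [[0.72, 0.45, -0.53, 0.16], [-0.69, 0.46, -0.56, -0.57], [-0.01, 0.77, 0.64, 0.63], [0.0, 0.0, 0.0, 1.0]] -0.12957432808305966
```

View pics/top0.png

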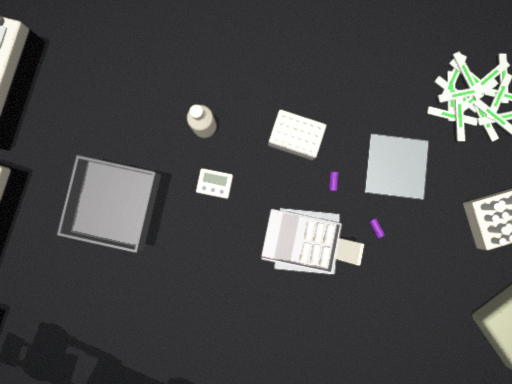

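View pics/side0.png

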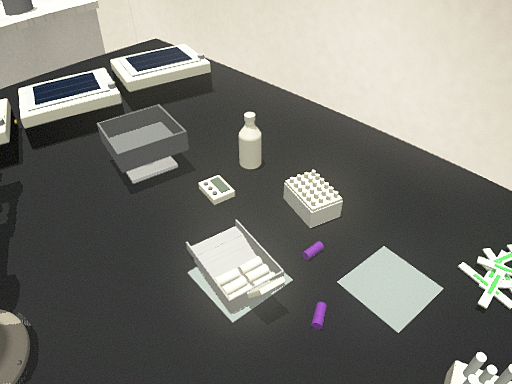

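Top view: the tray with six white vials sits at (302,241) with its handle on the right (350,251), pouring left. The tub is at (110,203), the bottle (202,120), the timer (215,183) and the tip box (298,134). Two mats show, at (307,241) under the tray and at (397,167). The first has the lower row, so it is nearer the base (the base is off the bottom of the picture) and is the one meant. The purple cylinders at (334,181) and (377,228) are decoys.

Run:
```python
from h import *
z=np.load("pics/top0.npz");im,d=z["im"],z["d"];P=cloud("top",d)
print("valid",(d>0).mean())
crop=cv2.resize(im[190:290,245:445],(800,400),interpolation=cv2.INTER_CUBIC);cv2.imwrite("pics/crop0.png",crop[...,::-1])
for n,(u,v) in dict(bench=(256,330),mat2=(397,167),matedge=(308,270),handle=(350,251),box=(298,134),lip=(272,238),tubfloor=(110,205),tubrim=(147,207),bottle=(197,112),timer=(215,188)).items(): print(n,P[v,u].round(4))
# tub: points 0.1..0.15 height in its region
m=np.zeros(d.shape,bool);m[150:255,55:165]=1
q=m&(P[...,2]>0.1);Q=P[q];print("rim z pct",np.percentile(Q[:,2],[5,25,50,75,95]).round(4),q.sum())
r=cv2.minAreaRect(Q[:,:2].astype(np.float32)*1000);print("tub rect",r)
# mat: greyish blue-green, low height
hsv=cv2.cvtColor(im,cv2.COLOR_RGB2HSV)
print("mat hsv",hsv[167,397],hsv[270,308],hsv[213,320],"handle",hsv[251,350])
# second mat rect, for check
# tray: high points in region
m=np.zeros(d.shape,bool);m[200:280,255:370]=1
q=m&(P[...,2]>0.028)&(P[...,2]<.12);Q=P[q];print("tray rect",cv2.minAreaRect(Q[:,:2].astype(np.float32)*1000))
hm=m&(P[...,2]>.055);Q=P[hm];print("handle",Q.mean(0),Q.min(0),Q.max(0),len(Q),cv2.minAreaRect(Q[:,:2].astype(np.float32)*1000))
for bm in [(slice(200,280),slice(255,345)),(slice(125,205),slice(360,435))]:
    k=np.zeros(d.shape,bool);k[bm]=1
    k&=(hsv[...,0]>80)&(hsv[...,0]<110)&(hsv[...,1]>20)&(P[...,2]<0.012);ys,xs=np.nonzero(k)
    W=np.array([on_z("top",(x,y),0.003)[:2] for x,y in zip(xs,ys)]);print("mat",len(W),cv2.minAreaRect((W*1000).astype(np.float32)))
```

```text
valid 0.9961395263671875
bench [ 0.2562 -0.0636  0.0022]
mat2 [ 0.6691 -0.4108  0.0011]
matedge [ 0.4056 -0.1883  0.0034]
handle [ 0.4615 -0.2742  0.0733]
box [ 0.7347 -0.1506  0.0555]
lip [ 0.4836 -0.0958  0.0271]
tubfloor [0.5518 0.2851 0.0717]
tubrim [0.5495 0.1859 0.1173]
bottle [0.7563 0.0788 0.1513]
timer [0.6016 0.0473 0.0186]
rim z pct [0.1025 0.1108 0.1185 0.1202 0.122 ] 1371
tub rect ((555.5211181640625, 276.5083923339844), (182.46556091308594, 181.57814025878906), 79.41899871826172)
mat hsv [ 73  11 209] [ 98   4 229] [ 90   2 227] handle [ 20  24 232]
tray rect ((475.95306396484375, -188.24742126464844), (220.07077026367188, 120.37973022460938), 79.76242065429688)
handle [ 0.46016721 -0.27655976  0.07888857] [ 0.43227778 -0.29948674  0.05505793] [ 0.48609534 -0.2550986   0.09958703] 455 ((459.9857177734375, -276.44818115234375), (40.713104248046875, 50.382015228271484), 79.60990905761719)
mat 40 ((478.87347412109375, -165.83291625976562), (199.13031005859375, 214.65829467773438), 3.706080675125122)
mat 47 ((676.42529296875, -410.89593505859375), (189.1208953857422, 202.7571563720703), 89.33938598632812)
```

View pics/crop0.png

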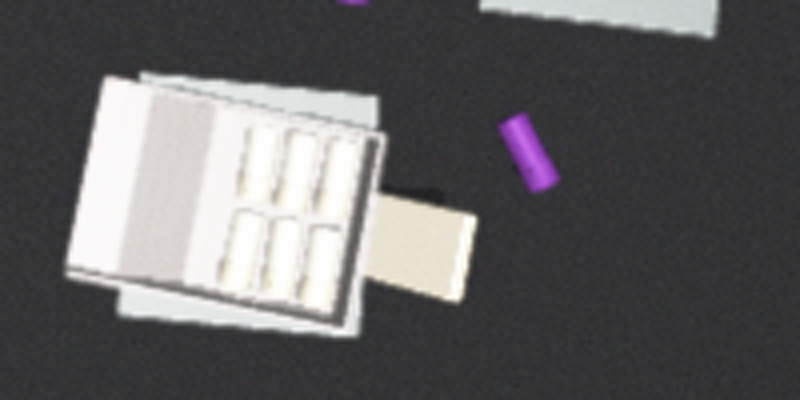

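Crop: the tray with its six vials stands on the near mat, slightly rotated against it, and the handle spans (365–475, 190–300) in the crop. That matches the description: handle 50 mm wide at 79.6°, tub 182 mm square, rim at about 0.12 m. Moves only allow yaw, so I'll pinch the bar across its 50 mm width with the tool vertical. The tray can then pivot about the pads.

Call:
{"op": "send_rows", "data": {"targets": [[1,0.05,-0.03,0,-0.147],[1,0.05,-0.03,0,-0.147],[1,0.05,-0.03,0,-0.147],[1,0.05,-0.03,0,-0.147],[1,0.05,-0.03,0,-0.147]]}}

```text
time: 0.6
tool_pos: [0.3616, 0.3743, 0.2265]
tool_rot: [-3.141, -0.0, 2.119]
contact_force: [0.7, 1.0, 0.4]
opening: 0.0917
grip_force: 0.0
```

Call:
{"op": "send_rows", "data": {"targets": [[1,0.005,-0.045,0,-0.147],[1,0.005,-0.045,0,-0.147],[1,0.005,-0.045,0,-0.147],[1,0.005,-0.045,0,-0.147],[1,0.005,-0.045,0,-0.147]]}}

```text
time: 1.1
tool_pos: [0.385, 0.149, 0.2266]
tool_rot: [-3.141, 0.0, 1.384]
contact_force: [1.1, -0.1, -0.2]
opening: 0.0919
grip_force: 0.0
```

Call:
{"op": "send_rows", "data": {"targets": [[1,0.005,-0.045,0,0],[1,0.005,-0.045,0,0],[1,0.005,-0.045,0,0],[1,0.005,-0.045,0,0],[1,0.005,-0.045,0,0]]}}

```text
time: 1.6
tool_pos: [0.41, -0.0761, 0.2267]
tool_rot: [-3.142, -0.0, 1.39]
contact_force: [1.3, 0.3, -0.1]
opening: 0.0917
grip_force: 0.0
```

Run:
```python
from h import *
c=np.array([on_z("top",p,0.003)[:2] for p in [(280.5,208),(339.5,214),(335,274),(275,269)]]);print(c,c.mean(0),np.linalg.norm(c-np.roll(c,1,0),axis=1))
s=observe();print(s["time"],s["tool_pos"],s["tool_rot"],s["qpos"])
```

```text
[[ 0.55705838 -0.11651612]
 [ 0.54610321 -0.26472807]
 [ 0.39738845 -0.25559168]
 [ 0.40595113 -0.10645719]] [ 0.47662529 -0.18582326] [0.15144169 0.14861628 0.14899515 0.14938011]
1.6 [ 0.41000207 -0.07610955  0.22665576] [-3.14155427e+00 -1.52022124e-04  1.38962592e+00] [-3.67904622e-01  1.42933012e-01  1.79365207e+00  1.52328065e-04
  1.20507351e+00 -1.86788700e-01]
```

Call:
{"op": "send_rows", "data": {"targets": [[1,0.012,-0.05,0,0],[1,0.013,-0.05,0,0],[1,0.013,-0.05,0,0],[1,0.012,-0.048,-0.03,0],[1,0,0,-0.04,0]]}}

```text
time: 2.1
tool_pos: [0.4595, -0.2672, 0.1612]
tool_rot: [3.135, 0.004, 1.386]
contact_force: [1.1, 0.3, 0.2]
opening: 0.0921
grip_force: 0.0
```

Run:
```python
from h import *
s=observe();print(s["time"],s["tool_pos"],s["tool_rot"],s["contact_force"])
im,d=snap("wrist","w0");c=calibration("wrist");print(np.array(c["hand_eye"]).round(3))
```

```text
2.1 [ 0.45948697 -0.26724076  0.16123243] [3.13539152 0.00435728 1.38561123] [1.11573091 0.29858208 0.16532773]
[[ 0.     0.955  0.296  0.08 ]
 [ 1.    -0.     0.     0.   ]
 [ 0.     0.296 -0.955 -0.159]
 [ 0.     0.     0.     1.   ]]
```

View pics/w0.png

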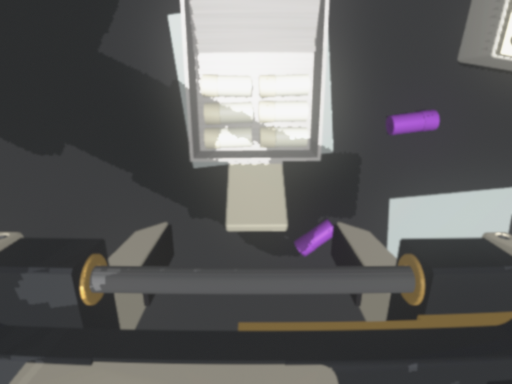

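Call:
{"op": "send_rows", "data": {"targets": [[1,0,0,-0.04,0],[1,0,0,-0.04,0],[1,0,0,-0.028,0],[1,0,0,0,0],[1,0,0,0,0]]}}

```text
time: 2.65
tool_pos: [0.4578, -0.2609, 0.0537]
tool_rot: [-3.141, -0.0, 1.39]
contact_force: [0.8, 0.4, 0.4]
opening: 0.0919
grip_force: 0.0
```

Call:
{"op": "send_rows", "data": {"targets": [[0,0,0,0,0],[0,0,0,0,0],[0,0,0,0,0],[0,0,0,0,0],[0,0,0,0,0]], "grip_force": 60}}

```text
time: 3.15
tool_pos: [0.4582, -0.2617, 0.0535]
tool_rot: [3.14, 0.001, 1.39]
contact_force: [3.1, -0.9, 1.8]
opening: 0.0561
grip_force: 0.9
```

Call:
{"op": "send_rows", "data": {"targets": [[0,0,0,0,0],[0,0,0,0,0],[0,0,0,0,0]]}}

```text
time: 3.45
tool_pos: [0.4583, -0.2619, 0.0534]
tool_rot: [3.139, 0.001, 1.389]
contact_force: [1.9, -1.6, 4.5]
opening: 0.0491
grip_force: 60.0
```

Call:
{"op": "send_rows", "data": {"targets": [[0,0,0,0.005,0],[0,0,0,0.005,0],[0,0,0,0.005,0],[0,0,0,0,0],[0,0,0,0,0]]}}

```text
time: 3.95
tool_pos: [0.4573, -0.261, 0.0677]
tool_rot: [-3.141, -0.0, 1.39]
contact_force: [0.2, 0.5, -3.7]
opening: 0.049
grip_force: 59.9
```

Run:
```python
from h import *
s=observe();print({k:np.round(s[k],3) for k in("time","tool_pos","tool_rot","contact_force","torque","opening","grip_force")})
im,d=snap("side","s1")
```

```text
{'time': np.float64(3.95), 'tool_pos': array([ 0.457, -0.261,  0.068]), 'tool_rot': array([-3.141, -0.   ,  1.39 ]), 'contact_force': array([ 0.183,  0.534, -3.698]), 'torque': array([-0.386,  0.149,  0.037]), 'opening': np.float64(0.049), 'grip_force': np.float64(59.882)}
```

View pics/s1.png

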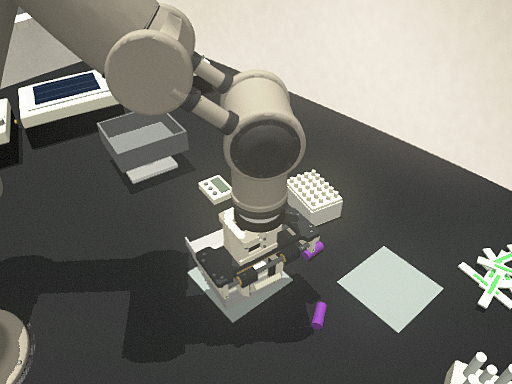

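The tool stopped 12 mm short of the target, because shortfalls are not made up. I'll set the tray down and grip again properly.

Call:
{"op": "send_rows", "data": {"targets": [[0,0,0,-0.007,0],[0,0,0,-0.007,0],[0,0,0,0,0]]}}

```text
time: 4.3
tool_pos: [0.4574, -0.2612, 0.0534]
tool_rot: [-3.141, -0.0, 1.39]
contact_force: [-1.4, -1.0, -0.9]
opening: 0.0492
grip_force: 59.8
```

Call:
{"op": "send_rows", "data": {"targets": [[1,0,0,0,0],[1,0,0,0,0],[1,0.001,-0.006,-0.002,0],[1,0.001,-0.006,-0.002,0],[1,0,0,0,0]]}}

```text
time: 4.8
tool_pos: [0.4597, -0.2742, 0.0495]
tool_rot: [3.141, 0.0, 1.389]
contact_force: [-0.4, 0.1, 0.1]
opening: 0.0842
grip_force: 0.0
```

Call:
{"op": "send_rows", "data": {"targets": [[1,0,0,0,0],[1,0,0,0,0]]}}

```text
time: 5.0
tool_pos: [0.4595, -0.2731, 0.0497]
tool_rot: [-3.142, -0.0, 1.39]
contact_force: [1.3, 0.7, 0.4]
opening: 0.0914
grip_force: 0.0
```

Run:
```python
from h import *
s=observe();print({k:np.round(s[k],4) for k in("time","tool_pos","tool_rot","contact_force","opening")})
for n in("wrist",):
  pos,rot=s["tool_pos"],s["tool_rot"]
  im,d=snap("wrist","w1")
im,d=snap("top","t1");P=cloud("top",d)
m=np.zeros(d.shape,bool);m[205:290,240:372]=1
m&=(P[...,2]>.03)&(P[...,2]<.05);Q=P[m];print(len(Q),cv2.minAreaRect((Q[:,:2]*1000).astype(np.float32)))
```

```text
{'time': np.float64(5.0), 'tool_pos': array([ 0.4595, -0.2731,  0.0497]), 'tool_rot': array([-3.1415e+00, -2.0000e-04,  1.3896e+00]), 'contact_force': array([1.2618, 0.7156, 0.3774]), 'opening': np.float64(0.0914)}
473 ((477.00848388671875, -167.39144897460938), (179.26780700683594, 120.46136474609375), 77.32738494873047)
```

View pics/w1.png

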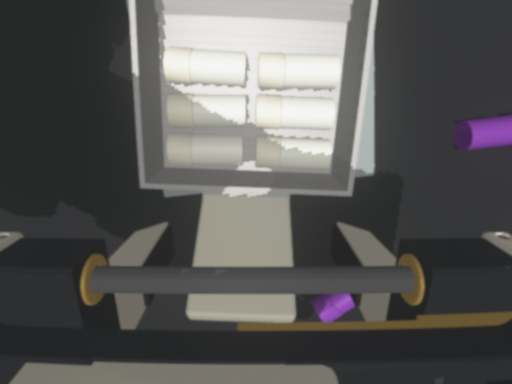

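Call:
{"op": "send_rows", "data": {"targets": [[1,-0.004,0,0,-0.03],[1,0,0,0,0],[0,0,0,0,0],[0,0,0,0,0],[0,0,0,0,0]]}}

```text
time: 5.6
tool_pos: [0.4556, -0.2732, 0.0499]
tool_rot: [3.141, 0.0, 1.36]
contact_force: [-0.2, -0.6, 0.0]
opening: 0.0723
grip_force: 0.0
```

Call:
{"op": "send_rows", "data": {"targets": [[0,0,0,0,0],[0,0,0,0,0],[0,0,0,0,0],[0,0,0,0,0],[0,0,0,0,0]]}}

```text
time: 6.1
tool_pos: [0.4555, -0.2732, 0.0498]
tool_rot: [3.142, -0.0, 1.36]
contact_force: [-0.4, -0.0, 0.5]
opening: 0.0496
grip_force: 60.0
```

Call:
{"op": "send_rows", "data": {"targets": [[0,0,0,0.005,0],[0,0,0,0.01,0],[0,0,0,0.01,0],[0,0,0,0.01,0],[0,0,0,0,0]]}}

```text
time: 6.6
tool_pos: [0.4565, -0.2739, 0.0868]
tool_rot: [3.138, 0.002, 1.36]
contact_force: [0.1, -0.4, -3.8]
opening: 0.0495
grip_force: 60.0
```

Call:
{"op": "send_rows", "data": {"targets": [[0,0,0,0.015,0],[0,0,0,0.01,0],[0,0,0,0,0],[0,0,0,0,0],[0,0,0,0,0]]}}

```text
time: 7.1
tool_pos: [0.4552, -0.2729, 0.1092]
tool_rot: [-3.141, -0.001, 1.36]
contact_force: [-0.4, -0.6, -3.6]
opening: 0.0496
grip_force: 60.0
```

Run:
```python
from h import *
s=observe();print({k:np.round(s[k],4) for k in("time","tool_pos","tool_rot","contact_force","torque","opening")})
im,d=snap("side","s2");P=cloud("side",d)
im,d=snap("top","t2");P2=cloud("top",d)
g=s["tool_pos"];t=np.array([np.cos(1.36),np.sin(1.36)])
for n,p in(("side",P),("top",P2)):
    Q=p.reshape(-1,3);Q=Q[np.isfinite(Q[:,0])];a=(Q[:,:2]-g[:2])@t;l=(Q[:,:2]-g[:2])@np.array([-t[1],t[0]])
    for lo in range(0,220,20):
        k=(abs(l)<.05)&(a>lo/1e3)&(a<lo/1e3+.02)&(Q[:,2]>.015)
        if k.sum()>5: print(n,lo,k.sum(),np.percentile(Q[k,2],[5,50,95]).round(3))
    k=(abs(abs(l)-.059)<.004)&(a>.03)&(a<.2)&(Q[:,2]>.03)&(Q[:,2]<.14)
    if k.sum()>20:
        print(n,"wall", [(lo,np.percentile(Q[k&(a>lo/1e3)&(a<lo/1e3+.02),2],95).round(3)) for lo in range(30,200,20) if (k&(a>lo/1e3)&(a<lo/1e3+.02)).sum()>2])
```

```text
{'time': np.float64(7.1), 'tool_pos': array([ 0.4552, -0.2729,  0.1092]), 'tool_rot': array([-3.1406e+00, -5.0000e-04,  1.3598e+00]), 'contact_force': array([-0.3714, -0.6026, -3.6055]), 'torque': array([-0.4644,  0.1342, -0.0139]), 'opening': np.float64(0.0496)}
side 0 1105 [0.198 0.334 0.469]
side 20 1020 [0.065 0.44  0.47 ]
side 40 619 [0.439 0.462 0.473]
side 60 652 [0.082 0.47  0.489]
side 80 18 [0.493 0.511 0.521]
side 140 44 [0.077 0.079 0.081]
side 160 282 [0.081 0.084 0.086]
side 180 260 [0.083 0.085 0.087]
side wall [(30, np.float64(0.089)), (50, np.float64(0.093)), (70, np.float64(0.089)), (90, np.float64(0.089)), (110, np.float64(0.093)), (130, np.float64(0.104)), (150, np.float64(0.104)), (170, np.float64(0.104)), (190, np.float64(0.104))]
top 0 1340 [0.115 0.461 0.47 ]
top 20 2217 [0.075 0.276 0.47 ]
top 40 1491 [0.066 0.457 0.473]
top 60 1390 [0.079 0.446 0.483]
top 80 569 [0.065 0.086 0.515]
top 100 423 [0.063 0.066 0.084]
top 120 358 [0.064 0.068 0.072]
top 140 365 [0.072 0.077 0.082]
top 160 380 [0.081 0.085 0.087]
top 180 348 [0.083 0.085 0.088]
top wall [(30, np.float64(0.106)), (50, np.float64(0.106)), (70, np.float64(0.107)), (90, np.float64(0.106)), (110, np.float64(0.106)), (130, np.float64(0.106)), (150, np.float64(0.106)), (170, np.float64(0.105)), (190, np.float64(0.105))]
```

View pics/s2.png

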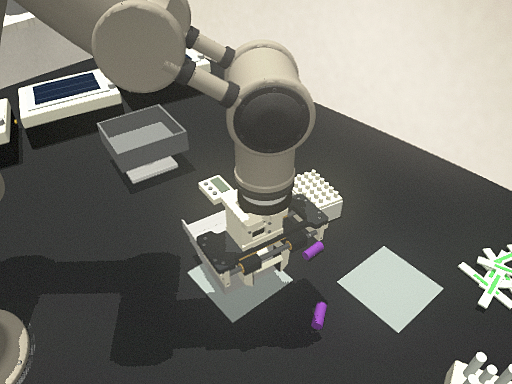

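Call:
{"op": "send_rows", "data": {"targets": [[0,0,0,0.015,0],[0,0,0.01,0.02,0],[0,0.005,0.02,0.02,0.006],[0,0.005,0.03,0.007,0.01],[0,0.005,0.03,0,0.01]]}}

```text
time: 7.7
tool_pos: [0.4711, -0.1828, 0.1728]
tool_rot: [3.139, 0.001, 1.385]
contact_force: [0.5, -0.1, -4.4]
opening: 0.0496
grip_force: 60.0
```

Call:
{"op": "send_rows", "data": {"targets": [[0,0.006,0.03,0,0],[0,0.006,0.03,0,0],[0,0.006,0.03,0,0],[0,0.006,0.03,0,0],[0,0.005,0.02,0,0]]}}

```text
time: 8.2
tool_pos: [0.4993, -0.0412, 0.1714]
tool_rot: [-3.14, -0.0, 1.387]
contact_force: [0.6, 0.5, -3.8]
opening: 0.0494
grip_force: 60.0
```

Call:
{"op": "send_rows", "data": {"targets": [[0,0.004,0.02,0,0],[0,0.002,0.01,0,0],[0,0,0.005,0,0],[0,0,0,0,0]]}}

```text
time: 8.6
tool_pos: [0.5053, -0.0081, 0.1716]
tool_rot: [-3.141, 0.0, 1.386]
contact_force: [-0.2, 0.0, -4.6]
opening: 0.0497
grip_force: 60.0
```

```bash
cat >> h.py <<'E'
def tray(yaw,name="t"):
    s=observe();print({k:np.round(s[k],4).tolist() for k in("time","tool_pos","tool_rot","contact_force","torque")})
    im,d=snap("top",name);P2=cloud("top",d);g=s["tool_pos"];t=np.array([np.cos(yaw),np.sin(yaw)])
    Q=P2.reshape(-1,3);Q=Q[np.isfinite(Q[:,0])];a=(Q[:,:2]-g[:2])@t;l=(Q[:,:2]-g[:2])@np.array([-t[1],t[0]])
    w=(abs(abs(l)-.059)<.004)&(Q[:,2]>.03)&(Q[:,2]<.4)
    for nm,k in(("wall",w),("mid",(abs(l)<.045)&(Q[:,2]>.03)&(Q[:,2]<.4))):
        print(nm,[(lo,np.percentile(Q[k&(a>lo/1e3)&(a<lo/1e3+.01),2],[50,95]).round(3).tolist()) for lo in range(-20,280,10) if (k&(a>lo/1e3)&(a<lo/1e3+.01)).sum()>3])
E
python3 - <<'E'
from h import *
tray(1.386,"t3")
E
```

```text
{'time': 8.6, 'tool_pos': [0.5053, -0.0081, 0.1716], 'tool_rot': [-3.141, 0.0003, 1.3864], 'contact_force': [-0.2092, 0.0032, -4.6183], 'torque': [-0.4715, 0.1288, -0.0319]}
wall [(10, [0.281, 0.282]), (20, [0.279, 0.282]), (40, [0.167, 0.168]), (50, [0.166, 0.168]), (60, [0.167, 0.168]), (70, [0.165, 0.168]), (80, [0.166, 0.168]), (90, [0.166, 0.169]), (100, [0.166, 0.168]), (110, [0.166, 0.167]), (120, [0.166, 0.167]), (130, [0.166, 0.169]), (140, [0.165, 0.167]), (150, [0.163, 0.167]), (160, [0.161, 0.168]), (170, [0.162, 0.167]), (180, [0.162, 0.167]), (190, [0.151, 0.168]), (220, [0.07, 0.072]), (230, [0.07, 0.072]), (240, [0.069, 0.072]), (250, [0.07, 0.072]), (260, [0.07, 0.073]), (270, [0.07, 0.073])]
mid [(-20, [0.262, 0.28]), (-10, [0.261, 0.262]), (0, [0.262, 0.264]), (10, [0.263, 0.281]), (20, [0.28, 0.282]), (30, [0.262, 0.263]), (40, [0.128, 0.129]), (50, [0.128, 0.13]), (60, [0.141, 0.147]), (70, [0.148, 0.151]), (80, [0.143, 0.147]), (90, [0.147, 0.15]), (100, [0.143, 0.147]), (110, [0.146, 0.148]), (120, [0.13, 0.142]), (130, [0.134, 0.137]), (140, [0.138, 0.141]), (150, [0.142, 0.146]), (160, [0.146, 0.149]), (170, [0.148, 0.15]), (180, [0.148, 0.15]), (190, [0.147, 0.149]), (210, [0.07, 0.073]), (220, [0.07, 0.073]), (230, [0.07, 0.073]), (240, [0.07, 0.072]), (250, [0.07, 0.073]), (260, [0.07, 0.073]), (270, [0.07, 0.073])]
```

Call:
{"op": "send_rows", "data": {"targets": [[0,0.002,0.011,0,0],[0,0.002,0.011,0,0],[0,0,0,-0.01,0],[0,0,0,-0.007,0],[0,0,0,0,0]]}}

```text
time: 9.15
tool_pos: [0.5085, 0.0138, 0.1532]
tool_rot: [-3.138, 0.0, 1.386]
contact_force: [-0.5, 0.9, -3.1]
opening: 0.0496
grip_force: 60.0
```

Call:
{"op": "send_rows", "data": {"targets": [[0,0,0,-0.002,0],[0,0,0,-0.002,0],[0,0,0,0,0]]}}

```text
time: 9.45
tool_pos: [0.5095, 0.0136, 0.1506]
tool_rot: [-3.141, 0.0, 1.385]
contact_force: [-0.4, 0.1, -4.5]
opening: 0.0495
grip_force: 60.0
```

Call:
{"op": "send_rows", "data": {"targets": [[0,0,0,-0.0015,0],[0,0,0,0,0],[0,0,0,0,0]]}}

```text
time: 9.75
tool_pos: [0.5096, 0.0138, 0.1494]
tool_rot: [3.141, 0.0, 1.386]
contact_force: [0.4, 0.7, -3.2]
opening: 0.0494
grip_force: 60.0
```

Call:
{"op": "send_rows", "data": {"targets": [[0,0,0,-0.0015,0],[0,0,0,0,0],[0,0,0,0,0]]}}

```text
time: 10.05
tool_pos: [0.5095, 0.0138, 0.1478]
tool_rot: [-3.142, 0.0, 1.386]
contact_force: [-0.4, -0.2, -3.2]
opening: 0.0493
grip_force: 60.0
```

Run:
```python
from h import *
tray(1.386,"t4")
```

```text
{'time': 10.05, 'tool_pos': [0.5095, 0.0138, 0.1478], 'tool_rot': [-3.1416, 0.0, 1.3858], 'contact_force': [-0.4481, -0.2166, -3.203], 'torque': [-0.4427, 0.1011, 0.0496]}
wall [(-20, [0.258, 0.259]), (10, [0.255, 0.257]), (20, [0.255, 0.258]), (40, [0.143, 0.144]), (50, [0.144, 0.145]), (60, [0.141, 0.143]), (70, [0.144, 0.145]), (80, [0.142, 0.145]), (90, [0.142, 0.145]), (100, [0.141, 0.144]), (110, [0.142, 0.145]), (120, [0.142, 0.143]), (130, [0.141, 0.143]), (140, [0.142, 0.145]), (150, [0.142, 0.145]), (160, [0.138, 0.144]), (170, [0.126, 0.144]), (180, [0.139, 0.144]), (190, [0.133, 0.142]), (200, [0.071, 0.072]), (210, [0.07, 0.072]), (220, [0.07, 0.072]), (230, [0.07, 0.072]), (240, [0.07, 0.072]), (250, [0.07, 0.074]), (260, [0.07, 0.072]), (270, [0.07, 0.072])]
mid [(-20, [0.238, 0.248]), (-10, [0.238, 0.239]), (0, [0.238, 0.24]), (10, [0.239, 0.257]), (20, [0.256, 0.258]), (30, [0.238, 0.239]), (50, [0.104, 0.107]), (60, [0.104, 0.105]), (70, [0.119, 0.123]), (80, [0.123, 0.125]), (90, [0.12, 0.123]), (100, [0.123, 0.125]), (110, [0.12, 0.126]), (120, [0.124, 0.125]), (130, [0.11, 0.115]), (140, [0.115, 0.117]), (150, [0.119, 0.122]), (160, [0.123, 0.125]), (170, [0.124, 0.126]), (180, [0.123, 0.126]), (190, [0.123, 0.126]), (210, [0.07, 0.072]), (220, [0.07, 0.073]), (230, [0.07, 0.073]), (240, [0.07, 0.073]), (250, [0.07, 0.073]), (260, [0.07, 0.072]), (270, [0.07, 0.073])]
```

Call:
{"op": "send_rows", "data": {"targets": [[0,0,0,-0.0015,0],[0,0,0,0,0],[0,0,0,0,0]]}}

```text
time: 10.4
tool_pos: [0.5097, 0.0138, 0.1464]
tool_rot: [3.141, -0.0, 1.386]
contact_force: [0.1, -0.4, -2.3]
opening: 0.0494
grip_force: 60.0
```

Call:
{"op": "send_rows", "data": {"targets": [[0,0,0,-0.0015,0],[0,0,0,0,0],[0,0,0,0,0]]}}

```text
time: 10.7
tool_pos: [0.5097, 0.0138, 0.145]
tool_rot: [3.141, -0.0, 1.386]
contact_force: [0.9, -0.9, -1.0]
opening: 0.0492
grip_force: 60.0
```

```bash
python3 -c "
from h import *
s=observe();print(s['time'],s['tool_pos'],s['contact_force'],s['torque'],np.hypot(*s['torque'][:2]))"
```

```text
10.7 [0.50966984 0.01376821 0.1449663 ] [ 0.9194206  -0.94070318 -0.95247649] [-0.23539235  0.04879328 -0.02558003] 0.2403962236450534
```

Call:
{"op": "send_rows", "data": {"targets": [[0,0,0,-0.001,0],[0,0,0,0,0],[0,0,0,0,0],[0,0,0,0,0],[0,0,0,0,0]]}}

```text
time: 11.2
tool_pos: [0.5096, 0.0137, 0.1439]
tool_rot: [3.141, 0.0, 1.386]
contact_force: [-0.8, -1.9, -0.1]
opening: 0.0494
grip_force: 60.0
```

```bash
python3 -c "
from h import *
tray(1.386,'t5')"
```

```text
{'time': 11.2, 'tool_pos': [0.5096, 0.0137, 0.1439], 'tool_rot': [3.1412, 0.0, 1.3857], 'contact_force': [-0.8345, -1.9291, -0.1202], 'torque': [-0.2107, 0.0593, -0.0517]}
wall [(10, [0.253, 0.253]), (20, [0.253, 0.255]), (40, [0.14, 0.141]), (50, [0.14, 0.141]), (60, [0.139, 0.142]), (70, [0.14, 0.142]), (80, [0.139, 0.142]), (90, [0.139, 0.141]), (100, [0.139, 0.142]), (110, [0.139, 0.141]), (120, [0.139, 0.141]), (130, [0.14, 0.142]), (140, [0.138, 0.141]), (150, [0.139, 0.141]), (160, [0.137, 0.142]), (170, [0.126, 0.143]), (180, [0.135, 0.142]), (190, [0.134, 0.141]), (200, [0.068, 0.071]), (210, [0.068, 0.071]), (220, [0.069, 0.071]), (230, [0.068, 0.071]), (240, [0.068, 0.071]), (250, [0.068, 0.071]), (260, [0.069, 0.071]), (270, [0.068, 0.071])]
mid [(-20, [0.234, 0.235]), (-10, [0.234, 0.236]), (0, [0.234, 0.235]), (10, [0.236, 0.253]), (20, [0.251, 0.255]), (30, [0.234, 0.236]), (50, [0.101, 0.102]), (60, [0.101, 0.103]), (70, [0.113, 0.119]), (80, [0.12, 0.123]), (90, [0.117, 0.121]), (100, [0.12, 0.122]), (110, [0.117, 0.122]), (120, [0.12, 0.122]), (130, [0.108, 0.113]), (140, [0.112, 0.116]), (150, [0.116, 0.119]), (160, [0.12, 0.123]), (170, [0.121, 0.124]), (180, [0.121, 0.124]), (190, [0.121, 0.124]), (210, [0.069, 0.071]), (220, [0.068, 0.071]), (230, [0.068, 0.071]), (240, [0.069, 0.071]), (250, [0.069, 0.071]), (260, [0.068, 0.071]), (270, [0.068, 0.071])]
```

Call:
{"op": "send_rows", "data": {"targets": [[0,0,0,0.015,0],[0,0,0,0.03,0],[0,0,0,0.035,0],[0,0,0,0.035,0],[0,0.001,0.01,0.035,0]]}}

```text
time: 11.75
tool_pos: [0.5099, 0.0234, 0.2945]
tool_rot: [-3.14, 0.001, 1.385]
contact_force: [0.9, -0.3, -3.9]
opening: 0.0494
grip_force: 60.0
```

Call:
{"op": "send_rows", "data": {"targets": [[0,0.004,0.025,0.02,0],[0,0.006,0.035,0,0],[0,0.007,0.04,0,0],[0,0.007,0.04,0,0],[0,0.006,0.035,0,0]]}}

```text
time: 12.25
tool_pos: [0.54, 0.2009, 0.3129]
tool_rot: [-3.14, 0.001, 1.387]
contact_force: [0.2, -0.2, -3.7]
opening: 0.0496
grip_force: 60.0
```

Call:
{"op": "send_rows", "data": {"targets": [[0,0.004,0.02,0,0],[0,0.002,0.009,0,0],[0,0,0,0,0],[0,0,0,0,0]]}}

```text
time: 12.65
tool_pos: [0.5463, 0.2269, 0.3134]
tool_rot: [-3.141, 0.001, 1.385]
contact_force: [0.2, -0.5, -4.2]
opening: 0.0498
grip_force: 60.0
```

```bash
cat >> h.py <<'E'
from scipy.spatial.transform import Rotation as Ro
def wtray(name,lim=.45):
    s=observe();g=s["tool_pos"];im,d=snap("wrist",name)
    c=calibration("wrist");K=np.array(c["intrinsics"]);k1=c["k1"];H=np.array(c["hand_eye"])
    u,w=np.meshgrid(np.arange(512),np.arange(384))
    q=np.stack([(u-K[0,2])/K[0,0],(w-K[1,2])/K[1,1]],-1);r=q.copy()
    for _ in range(20): r=q/(1+k1*(r**2).sum(-1,keepdims=True))
    p=np.stack([r[...,0],-r[...,1],-np.ones_like(u)],-1)*d[...,None]
    p=p[d>0.05]@H[:3,:3].T+H[:3,3]   # tool frame: x=tray fwd, y, z down
    print({k:np.round(s[k],3).tolist() for k in("time","tool_pos","tool_rot","contact_force","torque")})
    for nm,k in(("wall",abs(abs(p[:,1])-.0585)<.004),("mid",abs(p[:,1])<.05)):
        print(nm,[(lo,round(1e3*(g[2]-np.percentile(p[k&(p[:,0]*1e3>lo)&(p[:,0]*1e3<lo+10),2],8))),round(1e3*(g[2]-np.median(p[k&(p[:,0]*1e3>lo)&(p[:,0]*1e3<lo+10),2])))) for lo in range(-60,230,10) if (k&(p[:,0]*1e3>lo)&(p[:,0]*1e3<lo+10)).sum()>10])
E
python3 -c "
from h import *
wtray('w2')"
```

```text
{'time': 12.65, 'tool_pos': [0.546, 0.227, 0.313], 'tool_rot': [-3.141, 0.001, 1.385], 'contact_force': [0.178, -0.539, -4.202], 'torque': [-0.404, 0.067, -0.003]}
wall [(-40, 122, 121), (10, 423, 423), (20, 423, 417), (30, 398, 302), (40, 310, 296), (50, 310, 296), (60, 310, 294), (70, 310, 295), (80, 310, 297), (90, 309, 296), (100, 309, 296), (110, 309, 296), (120, 309, 291), (130, 284, 274)]
mid [(-20, 361, 360), (-10, 371, 357), (0, 378, 338), (10, 404, 333), (20, 426, 417), (30, 404, 395), (40, 271, 270), (50, 271, 270), (60, 271, 270), (70, 285, 271), (80, 291, 289), (90, 290, 287), (100, 291, 289), (110, 290, 288), (120, 293, 291), (130, 274, 273)]
```

Call:
{"op": "send_rows", "data": {"targets": [[0,0,0,0,0],[0,0,0,0,0],[0,0,0,0,0]], "grip_force": 42}}

```text
time: 13.0
tool_pos: [0.5466, 0.2272, 0.314]
tool_rot: [3.141, -0.0, 1.385]
contact_force: [1.2, 0.7, -4.5]
opening: 0.0497
grip_force: 42.0
```

```bash
python3 -c "
from h import *
wtray('w3')"
```

```text
{'time': 13.0, 'tool_pos': [0.547, 0.227, 0.314], 'tool_rot': [3.141, -0.0, 1.385], 'contact_force': [1.183, 0.724, -4.466], 'torque': [-0.406, 0.108, -0.013]}
wall [(-40, 122, 121), (10, 424, 423), (20, 424, 418), (30, 402, 303), (40, 310, 296), (50, 310, 296), (60, 310, 295), (70, 310, 296), (80, 310, 298), (90, 310, 296), (100, 310, 296), (110, 310, 296), (120, 310, 292), (130, 284, 275)]
mid [(-20, 362, 361), (-10, 371, 358), (0, 378, 339), (10, 405, 334), (20, 426, 418), (30, 405, 395), (40, 272, 271), (50, 272, 271), (60, 272, 271), (70, 285, 271), (80, 291, 290), (90, 291, 288), (100, 291, 290), (110, 291, 288), (120, 294, 292), (130, 275, 274)]
```

Call:
{"op": "send_rows", "data": {"targets": [[0,0,0,0,0],[0,0,0,0,0],[0,0,0,0,0]], "grip_force": 30}}

```text
time: 13.35
tool_pos: [0.5466, 0.2278, 0.3138]
tool_rot: [3.141, 0.0, 1.386]
contact_force: [-0.3, 0.0, -3.6]
opening: 0.0497
grip_force: 30.0
```

```bash
python3 -c "
from h import *
wtray('w4')"
```

```text
{'time': 13.35, 'tool_pos': [0.547, 0.228, 0.314], 'tool_rot': [3.141, 0.0, 1.386], 'contact_force': [-0.255, 0.009, -3.58], 'torque': [-0.419, 0.125, -0.054]}
wall [(-40, 122, 121), (10, 424, 423), (20, 423, 418), (30, 401, 304), (40, 310, 295), (50, 310, 296), (60, 310, 295), (70, 310, 296), (80, 310, 297), (90, 310, 296), (100, 310, 296), (110, 310, 296), (120, 310, 292), (130, 285, 275)]
mid [(-20, 362, 360), (-10, 371, 358), (0, 378, 339), (10, 405, 334), (20, 426, 417), (30, 405, 395), (40, 272, 271), (50, 272, 271), (60, 272, 271), (70, 285, 271), (80, 291, 290), (90, 291, 287), (100, 291, 290), (110, 290, 288), (120, 293, 292), (130, 275, 274)]
```

Holding well at 30 N, so I'll lower it further.

Call:
{"op": "send_rows", "data": {"targets": [[0,0,0,0,0],[0,0,0,0,0],[0,0,0,0,0]], "grip_force": 22}}

```text
time: 13.7
tool_pos: [0.5465, 0.2278, 0.3138]
tool_rot: [3.142, 0.0, 1.386]
contact_force: [-0.3, 0.1, -4.5]
opening: 0.0495
grip_force: 22.0
```

```bash
python3 -c "
from h import *
wtray('w5')" | tail -1
```

```text
mid [(-20, 363, 362), (-10, 369, 361), (0, 377, 337), (10, 405, 332), (20, 426, 416), (30, 405, 397), (40, 265, 264), (50, 264, 263), (60, 262, 261), (70, 280, 278), (80, 279, 277), (90, 277, 275), (100, 277, 275), (110, 276, 275), (120, 276, 275), (130, 262, 260)]
```

Call:
{"op": "send_rows", "data": {"targets": [[0,0,0,0,0],[0,0,0,0,0],[0,0,0,0,0]], "grip_force": 17}}

```text
time: 14.05
tool_pos: [0.5465, 0.2278, 0.3138]
tool_rot: [3.142, 0.0, 1.386]
contact_force: [-0.5, 0.0, -4.6]
opening: 0.0498
grip_force: 17.0
```

```bash
python3 -c "
from h import *
wtray('w6')" |tail -1
```

```text
mid [(-20, 363, 362), (-10, 369, 363), (0, 371, 331), (10, 404, 309), (20, 426, 418), (30, 405, 397), (40, 251, 250), (50, 262, 259), (60, 264, 263), (70, 260, 256), (80, 257, 256), (90, 253, 250), (100, 253, 252), (110, 247, 234), (120, 236, 235), (130, 237, 236), (140, 237, 236)]
```

Call:
{"op": "send_rows", "data": {"targets": [[0,0,0,0,0],[0,0,0,0,0],[0,0,0,0,0]], "grip_force": 12}}

```text
time: 14.4
tool_pos: [0.5466, 0.2278, 0.3138]
tool_rot: [3.141, 0.0, 1.386]
contact_force: [-0.3, -0.3, -3.9]
opening: 0.0502
grip_force: 12.0
```

```bash
python3 -c "
from h import *
wtray('w7')"
```

```text
{'time': 14.4, 'tool_pos': [0.547, 0.228, 0.314], 'tool_rot': [3.141, 0.0, 1.386], 'contact_force': [-0.318, -0.269, -3.877], 'torque': [-0.359, 0.108, 0.006]}
wall [(-20, 280, 275), (-10, 289, 263), (0, 294, 275), (10, 423, 277), (20, 423, 416), (30, 404, 265), (40, 262, 243), (50, 254, 235), (60, 245, 228), (70, 237, 221), (80, 229, 215), (90, 221, 209), (100, 213, 201), (110, 204, 191), (120, 198, 191), (130, 189, 119), (140, 122, 121), (160, 2, 1), (170, 3, 2), (180, 2, 1), (190, 3, 1), (200, 3, 1)]
mid [(-30, 268, 266), (-20, 275, 255), (-10, 363, 297), (0, 369, 323), (10, 405, 341), (20, 426, 418), (30, 405, 397), (40, 230, 228), (50, 229, 227), (60, 221, 219), (70, 219, 216), (80, 216, 215), (90, 214, 210), (100, 190, 186), (110, 182, 178), (120, 174, 173), (130, 121, 109), (140, 122, 121), (160, 2, 1), (170, 3, 1), (180, 3, 1), (190, 3, 1), (200, 3, 1)]
```

Call:
{"op": "send_rows", "data": {"targets": [[0,0,0,0,0],[0,0,0,0,0],[0,0,0,0,0]], "grip_force": 8}}

```text
time: 14.75
tool_pos: [0.5466, 0.2279, 0.314]
tool_rot: [3.141, -0.0, 1.386]
contact_force: [0.0, 0.4, -3.0]
opening: 0.0498
grip_force: 8.0
```

```bash
python3 -c "
from h import *
wtray('w8')"
```

```text
{'time': 14.75, 'tool_pos': [0.547, 0.228, 0.314], 'tool_rot': [3.141, -0.0, 1.386], 'contact_force': [0.015, 0.381, -2.955], 'torque': [-0.118, 0.038, -0.014]}
wall [(-30, 255, 252), (-20, 289, 254), (-10, 293, 272), (0, 283, 262), (10, 424, 261), (20, 424, 416), (30, 404, 244), (40, 237, 218), (50, 225, 209), (60, 213, 200), (70, 202, 189), (80, 190, 176), (90, 179, 164), (100, 167, 71), (110, 71, 71), (120, 71, 70), (130, 121, 95), (140, 122, 120), (160, 2, 1), (170, 2, 2), (180, 2, 1), (190, 3, 1), (200, 2, 1)]
mid [(-30, 253, 251), (-20, 250, 245), (-10, 362, 294), (0, 379, 334), (10, 405, 342), (20, 426, 418), (30, 405, 398), (40, 189, 187), (50, 184, 182), (60, 180, 178), (70, 175, 170), (80, 163, 158), (90, 108, 90), (100, 110, 108), (110, 108, 103), (120, 111, 110), (130, 121, 109), (140, 121, 120), (160, 2, 1), (170, 3, 1), (180, 3, 1), (190, 2, 1), (200, 2, 1)]
```

Call:
{"op": "send_rows", "data": {"targets": [[0,0,0,0,0],[0,0,0,0,0],[0,0,0,0,0]], "grip_force": 5}}

```text
time: 15.1
tool_pos: [0.5466, 0.2279, 0.3139]
tool_rot: [3.141, -0.0, 1.386]
contact_force: [0.2, -0.2, -2.4]
opening: 0.0503
grip_force: 5.0
```

```bash
python3 -c "
from h import *
wtray('w9')
im,d=snap('side','s9');cv2.imwrite('pics/s9c.png',cv2.resize(im[20:240,60:340],None,fx=2.5,fy=2.5)[...,::-1])"
```

```text
{'time': 15.1, 'tool_pos': [0.547, 0.228, 0.314], 'tool_rot': [3.141, -0.0, 1.386], 'contact_force': [0.209, -0.247, -2.425], 'torque': [-0.148, 0.052, -0.032]}
wall [(-30, 254, 252), (-20, 289, 254), (-10, 293, 271), (0, 283, 262), (10, 423, 262), (20, 423, 416), (30, 404, 244), (40, 237, 218), (50, 225, 209), (60, 214, 200), (70, 201, 188), (80, 190, 176), (90, 179, 164), (100, 168, 71), (110, 72, 70), (120, 72, 70), (130, 121, 94), (140, 122, 120), (160, 2, 1), (170, 3, 1), (180, 2, 1), (190, 3, 1), (200, 2, 1)]
mid [(-30, 253, 251), (-20, 250, 244), (-10, 361, 294), (0, 378, 333), (10, 405, 342), (20, 426, 418), (30, 405, 397), (40, 189, 187), (50, 184, 182), (60, 180, 178), (70, 175, 170), (80, 163, 158), (90, 72, 71), (100, 72, 71), (110, 106, 72), (120, 111, 107), (130, 121, 108), (140, 121, 120), (160, 3, 1), (170, 3, 1), (180, 3, 1), (190, 2, 1), (200, 3, 1)]
```

View pics/s9c.png

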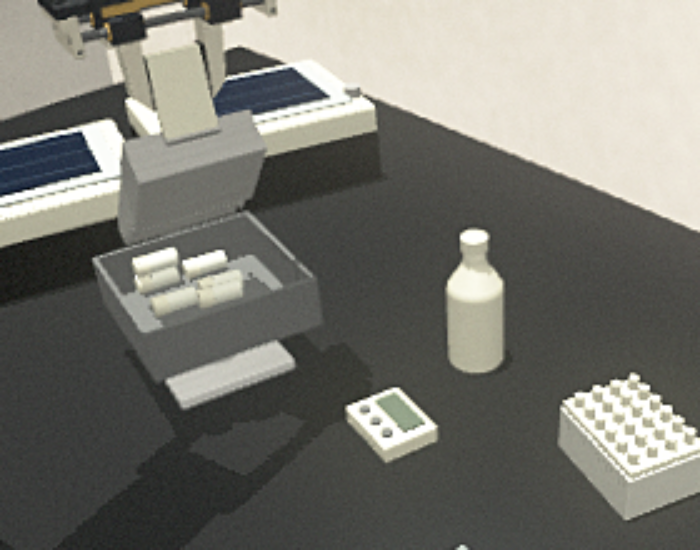

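Crop: all six vials lie in the tub, at about (155,260), (205,262), (155,280), (220,280), (175,300) and (220,292). The tray hangs about 49° nose-down with its lip over the tub, and the bystanders are in place. I'll tighten the grip and take the tray back, then level it by rocking it about its lip on the bench.

Call:
{"op": "send_rows", "data": {"targets": [[0,0,0,0,0],[0,0,0,0,0],[0,-0.002,-0.01,0.01,0],[0,-0.003,-0.02,0.02,0],[0,-0.006,-0.036,0.01,0]], "grip_force": 45}}

```text
time: 15.7
tool_pos: [0.5358, 0.162, 0.3558]
tool_rot: [3.139, -0.001, 1.388]
contact_force: [1.2, -1.1, -2.9]
opening: 0.05
grip_force: 45.0
```

Call:
{"op": "send_rows", "data": {"targets": [[0,-0.007,-0.04,0,0],[0,-0.007,-0.04,0,0],[0,-0.007,-0.04,0,0],[0,-0.007,-0.04,0,0],[0,-0.007,-0.04,0,0]]}}

```text
time: 16.2
tool_pos: [0.4997, -0.0402, 0.3549]
tool_rot: [3.14, 0.0, 1.386]
contact_force: [0.9, -0.2, -2.5]
opening: 0.0496
grip_force: 45.0
```

Call:
{"op": "send_rows", "data": {"targets": [[0,-0.007,-0.04,0,0],[0,-0.007,-0.04,0,0],[0,-0.007,-0.03,-0.03,0],[0,-0.003,-0.02,-0.03,0],[0,0,0,-0.02,0]]}}

```text
time: 16.7
tool_pos: [0.4751, -0.1711, 0.2727]
tool_rot: [-3.141, 0.001, 1.382]
contact_force: [0.1, -0.1, -3.8]
opening: 0.0497
grip_force: 45.0
```

Call:
{"op": "send_rows", "data": {"targets": [[0,0,0,-0.04,0],[0,0,0,-0.02,0],[0,0,0,0,0]]}}

```text
time: 17.0
tool_pos: [0.4748, -0.168, 0.2119]
tool_rot: [-3.137, -0.001, 1.385]
contact_force: [0.4, 0.0, -3.1]
opening: 0.0492
grip_force: 45.0
```

```bash
python3 -c "
from h import *
wtray('w10')"
```

```text
{'time': 17.0, 'tool_pos': [0.475, -0.168, 0.212], 'tool_rot': [-3.137, -0.001, 1.385], 'contact_force': [0.355, 0.022, -3.053], 'torque': [-0.153, 0.084, 0.049]}
wall [(-30, 152, 149), (-20, 187, 153), (-10, 191, 169), (0, 181, 160), (10, 321, 160), (20, 321, 314), (30, 302, 141), (40, 135, 116), (50, 123, 107), (60, 111, 97), (70, 99, 86), (80, 88, 74), (90, 76, 59), (100, 65, 1), (110, 2, 1), (120, 2, 1), (130, 2, 1), (140, 2, 1), (150, 2, 1), (160, 2, 1), (170, 2, 1)]
mid [(-30, 151, 149), (-20, 148, 142), (-10, 260, 192), (0, 276, 232), (10, 303, 240), (20, 324, 316), (30, 303, 296), (40, 87, 85), (50, 82, 80), (60, 78, 76), (70, 73, 68), (80, 61, 56), (90, 2, 1), (100, 2, 1), (110, 2, 1), (120, 2, 1), (130, 2, 1), (140, 2, 1), (150, 2, 1), (160, 2, 1), (170, 2, 1)]
```

Call:
{"op": "send_rows", "data": {"targets": [[0,0.005,0,-0.025,0],[0,0,0,-0.015,0],[0,0,0,-0.006,0],[0,0,0,0,0],[0,0,0,0,0]], "grip_force": 20}}

```text
time: 17.55
tool_pos: [0.4823, -0.1687, 0.1694]
tool_rot: [3.139, 0.001, 1.386]
contact_force: [0.8, -0.7, -2.5]
opening: 0.0497
grip_force: 20.0
```

Call:
{"op": "send_rows", "data": {"targets": [[0,0,0,-0.003,0],[0,0,0,-0.003,0],[0,0,0,0,0],[0,0,0,0,0]]}}

```text
time: 17.95
tool_pos: [0.4827, -0.1697, 0.1638]
tool_rot: [3.137, 0.003, 1.386]
contact_force: [-0.6, -3.8, 5.8]
opening: 0.05
grip_force: 20.0
```

Contact. Now follow the arc about the lip.

Call:
{"op": "send_rows", "data": {"targets": [[0,-0.003,-0.013,-0.007,0],[0,-0.003,-0.013,-0.009,0],[0,-0.002,-0.013,-0.011,0],[0,-0.002,-0.013,-0.012,0],[0,0,0,0,0]], "grip_force": 15}}

```text
time: 18.45
tool_pos: [0.4706, -0.2218, 0.1209]
tool_rot: [-3.14, -0.001, 1.383]
contact_force: [1.1, 0.5, -2.3]
opening: 0.0501
grip_force: 15.0
```

```bash
python3 -c "
from h import *
wtray('w11')"
```

```text
{'time': 18.45, 'tool_pos': [0.471, -0.222, 0.121], 'tool_rot': [-3.14, -0.001, 1.383], 'contact_force': [1.124, 0.545, -2.344], 'torque': [-0.218, -0.002, -0.011]}
wall [(-50, 5, 2), (-20, 73, 72), (-10, 90, 71), (0, 104, 80), (10, 230, 93), (20, 230, 223), (30, 211, 86), (40, 84, 67), (50, 78, 62), (60, 73, 55), (70, 67, 51), (80, 61, 46), (90, 56, 40), (100, 50, 37), (110, 45, 34), (120, 39, 30), (130, 33, 23), (140, 28, 18), (150, 14, 1)]
mid [(-60, 2, 1), (-50, 2, 1), (-20, 170, 169), (-10, 171, 168), (0, 160, 114), (10, 212, 146), (20, 233, 225), (30, 212, 204), (40, 41, 38), (50, 35, 33), (60, 30, 27), (70, 24, 22), (80, 22, 21), (90, 22, 21), (100, 21, 20), (110, 20, 19), (120, 18, 16), (130, 12, 10), (140, 7, 4), (150, 2, 1)]
```

Call:
{"op": "send_rows", "data": {"targets": [[0,-0.002,-0.011,-0.014,0],[0,-0.002,-0.011,-0.014,0],[0,-0.001,-0.007,-0.012,0],[0,0,0,0,0],[0,0,0,0,0]]}}

```text
time: 19.0
tool_pos: [0.4659, -0.2486, 0.0819]
tool_rot: [-3.139, -0.001, 1.386]
contact_force: [0.2, -0.1, -2.4]
opening: 0.0498
grip_force: 15.0
```

Call:
{"op": "send_rows", "data": {"targets": [[0,-0.001,-0.005,-0.006,0],[0,-0.001,-0.005,-0.006,0],[0,-0.001,-0.004,-0.006,0],[0,-0.001,-0.004,-0.005,0],[0,0,0,0,0]]}}

```text
time: 19.5
tool_pos: [0.4623, -0.2676, 0.0591]
tool_rot: [-3.141, -0.0, 1.385]
contact_force: [0.4, 0.5, -0.6]
opening: 0.05
grip_force: 15.0
```

```bash
python3 -c "
from h import *
wtray('w12')"
```

```text
{'time': 19.5, 'tool_pos': [0.462, -0.268, 0.059], 'tool_rot': [-3.141, -0.0, 1.385], 'contact_force': [0.371, 0.532, -0.602], 'torque': [-0.052, -0.131, -0.067]}
wall [(-30, 2, 1), (-20, 2, 1), (-10, 2, 1), (0, 4, 1), (10, 169, 169), (20, 169, 161), (30, 148, 45), (40, 50, 36), (50, 50, 35), (60, 49, 34), (70, 49, 33), (80, 48, 35), (90, 48, 34), (100, 47, 33), (110, 47, 33), (120, 46, 30), (130, 28, 15)]
mid [(-30, 103, 103), (-20, 105, 101), (-10, 115, 82), (0, 123, 74), (10, 150, 82), (20, 171, 162), (30, 150, 142), (40, 12, 11), (50, 11, 11), (60, 11, 10), (70, 10, 9), (80, 10, 9), (90, 9, 8), (100, 9, 8), (110, 9, 8), (120, 12, 10), (130, 15, 14)]
```

Call:
{"op": "send_rows", "data": {"targets": [[0,0,-0.001,-0.003,0],[0,0,-0.001,-0.003,0],[0,0,0,-0.001,0],[0,0,0,0,0]]}}

```text
time: 19.95
tool_pos: [0.4627, -0.2695, 0.0529]
tool_rot: [3.141, 0.0, 1.386]
contact_force: [-0.6, -1.2, -0.1]
opening: 0.0501
grip_force: 15.0
```

Call:
{"op": "send_rows", "data": {"targets": [[0.3,0,0,0,0],[0.6,0,0,0,0],[1,0,0,0,0],[1,0,0,0,0],[1,0,0,0,0]]}}

```text
time: 20.45
tool_pos: [0.4625, -0.2689, 0.0527]
tool_rot: [-3.141, -0.0, 1.386]
contact_force: [0.5, -0.2, 0.7]
opening: 0.0743
grip_force: 0.0
```

Call:
{"op": "send_rows", "data": {"targets": [[1,0,0,0,0],[1,0,0,0.01,0],[1,0,0,0.04,0],[1,0,0,0.05,0],[1,0,0,0.05,0]]}}

```text
time: 20.95
tool_pos: [0.4622, -0.2689, 0.205]
tool_rot: [-3.141, -0.0, 1.386]
contact_force: [0.8, -1.0, -0.2]
opening: 0.0915
grip_force: 0.0
```

Call:
{"op": "send_rows", "data": {"targets": [[1,-0.01,0.05,0.04,0],[1,-0.02,0.05,0,0],[1,-0.02,0.05,0,0],[1,-0.02,0.05,0,0],[1,0,0.05,0,0]]}}

```text
time: 21.45
tool_pos: [0.397, -0.0399, 0.2346]
tool_rot: [3.141, 0.0, 1.384]
contact_force: [1.7, -0.3, 0.8]
opening: 0.0918
grip_force: 0.0
```

Run:
```python
from h import *
s=observe();print(s["time"],s["tool_pos"],s["contact_force"])
im,d=snap("top","end");P=cloud("top",d)
cv2.imwrite("pics/endc.png",cv2.resize(im[80:290,40:400],(720,420))[...,::-1])
m=np.zeros(d.shape,bool);m[195:290,240:380]=1
q=m&(P[...,2]>0.028)&(P[...,2]<.12);Q=P[q];print("tray rect",cv2.minAreaRect(Q[:,:2].astype(np.float32)*1000))
w=m&(P[...,2]>.035)&(P[...,2]<.055);W=P[w];A=np.c_[W[:,:2],np.ones(len(W))];print("plane",np.linalg.lstsq(A,W[:,2],rcond=None)[0],len(W))
m=np.zeros(d.shape,bool);m[150:255,55:165]=1
q=m&(P[...,2]>.078)&(P[...,2]<.105);print("vial px",q.sum())
```

```text
21.45 [ 0.3969674  -0.03991843  0.23457115] [ 1.65531324 -0.28141553  0.84370353]
tray rect ((476.53485107421875, -187.4248046875), (220.3334197998047, 120.33479309082031), 79.3816909790039)
plane [ 0.01148349 -0.0122134   0.03730922] 416
vial px 1584
```

View pics/endc.png

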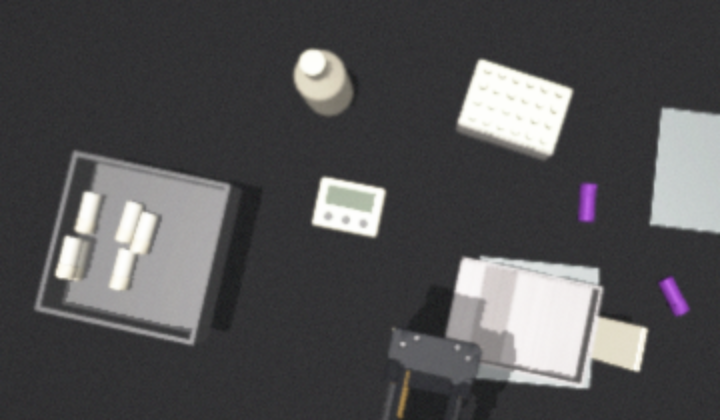

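The tray is flat and empty in the middle of its mat. Five vials show clearly, and the blob at (70,257) looks like two stacked, so I'll check its height.

Run:
```python
from h import *
z=np.load("pics/end.npz");P=cloud("top",z["d"]);b=P[200:218,68:82]
print((b[...,2]*1000).round().astype(int)); print((P[180:196,78:90,2]*1000).round().astype(int)[::3])
```

```text
[[117 112 109 104 105 108 109 109 108 109 105 102 103 100]
 [116 112 106 103 108 112 108 111 108 106 108 102 101  97]
 [115 110 107 103 107 111 108 109 107 107 105 104 100  87]
 [112 110 105 104 108 112 110 108 110 109 105 106  99  89]
 [114 106 106 105 110 111 111 108 107 109 101 106 100  88]
 [111 106 102 107 106 112 109 107 105 107 105 103  99  86]
 [110 107 103 110 107 110 111 107 109 107 107 103  91  88]
 [110 105 105 107 110 110 111 108 106 106 101 101  90  87]
 [109 105 107 110 108 111 108 107 108 106 101  98  89  87]
 [104 103 109 110 109 109 108 108 106 104 103  97  90  87]
 [106 101 110 108 107 108 110 109 104 106 101  86  87  84]
 [103 105 109 109 109 111 110 106 109 105 103  89  84  82]
 [104 107 107 110 110 109 108 106 104 102 100  87  85  84]
 [102 108 109 110 112 109 109 108 105 104 100  90  86  83]
 [104 110 110 111 110 109 107 107 104 101  95  87  86  83]
 [106 108 106 112 109 109 108 105 103 100  95  86  84  80]
 [109 108 110 111 108 109 107 104 103 103  89  87  80  83]
 [107 108 109 109 108 107 109 105 105  98  84  82  85  80]]
[[                  95               
[... 889 characters left out ...]
       89                   84                   86
                    83                   67                   67]
 [                  87                   87                   92
                    89                   89                   90
                    89                   88                   83
                    82                   69                   74]
 [                  76                   90                   91
                    89                   90                   87
                    89                   85                   80
                    77                   69                   70]]<stdin>:3: RuntimeWarning: invalid value encountered in cast
```

The blob tops out at 0.110 m against 0.090 m for a single vial, so two are stacked and all six are in the tub.

```bash
python3 -c "
from cell import *
print(hand_in())"
```

```text
the job is handed in; nothing more can be done
None
```

The job is handed in, no verdict returned: all six vials are in the tub (two stacked), the emptied tray is flat on its mat about 4 mm from the centre, and the bottle, tip box and timer look unmoved in the last picture.

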